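# Seat the tube-rotator rotor in its two open bearings

## Task

Put the tube-rotator rotor into its stand: pick it up, turn its drive wheel towards the stand's drive housing, and lower the axle into both open bearing slots at once. One bearing is adjustable and may sit off its middle setting, so feel for its slot. Keep hold of the rotor until both ends rest fully on the slot bottoms, then let go and leave it lying still; do not disturb the petri dish, the vial or the dropper bottle.

Things in the scene. Friction and masses are not known exactly. Their poses are not given: they have to be found in the camera images.
- rotor: Loose rotor, 0.26 to 0.5 kg: grey octagonal hub (30 mm across flats, 80 mm long) between two octagonal end plates (56 mm across flats, 6 mm thick), on a steel axle 10 mm thick. A black drive wheel sits on one axle end only. Origin: its underside at mid length as it lies; y along the axle, drive wheel at -y; z up, axle axis at z = 28 mm. Grasp the hub, fingers closing across the axle
- rotor_mid (a point): Point on the axle axis at the middle of the hub; axes as the rotor's. End plates span 40 to 46 mm from here on either side
- drive_journal (a point): Point on the axle axis 58 mm from the middle on the drive-wheel side: the part that rests in the fixed bearing. The drive wheel (28 mm diameter, 12 mm thick) spans 68 to 80 mm from the middle
- plain_journal (a point): Point on the axle axis 58 mm from the middle on the other side: the part that rests in the adjustable bearing. The bare axle ends 74 mm from the middle
- stand: Rotator stand, fixed: white base 110 x 240 mm, top 12 mm high, two upright aluminium bearing plates with slots open at the top, and a white drive housing 82 mm high beyond the fixed bearing (y = -96 to -150 mm; its coupling disc reaches y = -89 mm). Origin: on the worktop midway between the bearings; y along the axle line, housing at -y; z up. Seated, the rotor has about 5 mm play lengthwise
- fixed_slot (a point): Seat of the axle axis in the fixed bearing (housing side, y = -58 mm), 60 mm above the worktop; axes as the stand's. Each bearing plate is 64 mm wide in x, 10 mm thick in y, 80 mm high; its vertical slot is 13 mm wide, 25 mm deep (flat bottom 55 mm above the worktop), without lead-in
- adjustable_slot_mid (a point): Seat of the axle axis in the adjustable bearing (y = +58 mm) at its middle setting, 60 mm above the worktop. That plate is clamped rigidly up to 15 mm to either side of this along the stand's x; the real setting is not reported and must be felt or seen. The axle may then lie up to 0.13 rad askew, which the slots allow
- petri_dish: Clear round petri dish, 62 mm wide, 15 mm high, origin at the centre of its underside: leave alone
- sample_vial: Small capped vial, 23 mm wide, 58 mm high, origin at the centre of its underside: leave alone
- oil_bottle: Small dropper bottle, 27 mm wide, 80 mm high, origin at the centre of its underside: leave alone
- microscope: Bench microscope, fixed obstacle, about 467 x 201 mm and 414 mm high, its eyepieces overhanging towards the robot; origin at the centre of its underside. Pass in front of it close to the robot, or over it, and never knock it

How it is judged:
By the outcome, as a careful person would: the job done as asked, in the order asked, and still so for the second after the job is handed in, with the robot touching nothing.
It also fails if it takes over 64 s, if anything falls off the work surface, if the arm or the gripper's body presses on something with over 40 N, if the wrist force passes 120 N, or if a joint passes its speed limit or range.

## Robot

A 6-joint arm with a two-finger parallel gripper is mounted at the origin on a cart in front of the work surface, level with it; the furniture and walls round the work are solid. World frame = base frame: x ahead of the robot, y to its left, z up, the work surface at z = 0. Lengths are in m, angles in rad, forces in N, time in s.
With the tool pointing down it reaches from about 0.35 to 0.775 m from the base axis. Payload 7.3 kg.
Tool frame: the origin (TCP) lies at the centre of the arm's flange, where the gripper is bolted on; the fingertips stand 178 mm ahead of it and the grasp point (between the pads) lies 159 mm ahead of it; z points along the fingers, y is the line along which they close (so a half turn about z gives the same grasp; the last joint's range is limited). The gripper opens to 92 mm and grips with 3 to 60 N. Pads are 19 mm wide; open, the fingers measure 130 mm over their backs; the gripper's body (75 mm by 190 mm) begins 47 mm behind the grasp point.
Start: joints at [-1.483, 0.342, 1.524, -0, 1.275, -0.146], TCP at [0.122, -0.511, 0.405] pointing down, gripper open.
Joint ranges: [-2.53, 2.53], [-0.77, 2.02], [0.04, 2.7], [-1, 4.14], [0.28, 2.66], [-3.11, 3.11]. Speed limits (rad/s): [2.57, 2.57, 3.14, 3.14, 3.14, 3.14].

## Interface

Orientations are given as [roll, pitch, yaw] about the fixed x, y, z axes, in that order (R = Rz(yaw) Ry(pitch) Rx(roll)).
In Python, from cell import robot, camrig gives the robot as it stands (robot), with the cameras (camrig).
- The arm moves only by the shell command python3 drive.py 'ROWS' [OPENING] [FORCE]. ROWS is a JSON list of rows, 1 to 8 of them, each an object with the fields tx, ty, tz (the shift in normalised numbers (1 is 1 m)), ax, ay, az (a rotation vector in a scale on which 1.0 is pi rad); a field left out counts as zero; each row shifts and turns the commanded pose from where the row before left it, along the tool's axes as they then stand; what a row does not reach is not made up. A row lasts 1/12 s, in which the tool goes at most 0.0417 m and 0.125 rad, less where a joint would pass 70% of its speed; a pose out of reach is approached as far as the arm can. OPENING is the finger opening in m, set as the command begins (- or left out keeps the last). The fingers move at their own pace and stop on an object; FORCE is the grip in N (left out, the last holds). Time passes only in rows, so rows that do not move let the fingers close. It prints the time, the measured TCP pose, the force, the opening and the grip force at its end. Input that does not fit is refused with a message, and nothing moves.
- robot.observe(): the state, without advancing time (a new reading comes with each control period).
- camrig.read_camera(name): name is "side" or "top"; returns a dict with "image" (384x512x3 uint8, red, green, blue), "fx", "fy", "cx", "cy" (pixels), "pose" (4x4, takes a point from camera to world coordinates). Camera axes: x right, y down, z forward; pixel columns grow to the right and rows downward; lengths in m; the calibration is good to about 2 mm. A picture is of the moment at which its call begins. There is no depth.
- robot.hand_in(): hands the job in; it is judged then, once.
The state is a dict: "time": time; "qpos": joint angles; "qvel": joint speeds; "joint_efforts": joint torques, N m; "tool_pos": TCP position; "tool_rot": TCP orientation; "contact_force": force on the tool from outside, world axes, zero at the start; "torque": the same for the moment, N m; "opening": finger opening in m; "grip_force": force on a finger pad.
Only numpy, scipy, OpenCV 4.12 (cv2) and the standard library are available. Lean on these libraries where they do the work, as an engineer would, in place of code of your own. Each camera call takes 0.05 s, during which the arm holds its last target. There are 200 camera calls.

## Working session

There is one attempt and no reset: what is moved stays moved. The work goes in short steps, Python scripts to look and compute and a shell command to move; the robot and the scene stay as the last step left them, time stands still between calls to the robot, and variables do not carry over. Pictures are saved under pics/ and viewed, at most 10 in all, crops included, and the job is handed in when it is done.

```bash
ls; mkdir -p pics; python3 - <<'E'
from cell import robot, camrig
import cv2,numpy as np
for n in("top","side"):
    c=camrig.read_camera(n); cv2.imwrite(f"pics/{n}0.png",cv2.resize(c["image"][:,:,::-1],(800,600),interpolation=cv2.INTER_CUBIC))
    print(n,c["fx"],c["fy"],c["cx"],c["cy"],np.round(c["pose"],4).tolist())
print(robot.observe())
E
```

```text
cell.py
drive.py
pics
top 415.01483972364144 415.01483972364144 250.7466617462338 186.53100741928782 [[0.0851, -0.9713, 0.2221, 0.3639], [-0.9964, -0.0844, 0.0126, 0.043], [0.0065, -0.2224, -0.9749, 0.9911], [0.0, 0.0, 0.0, 1.0]]
side 453.91299865481244 453.91299865481244 254.20612817132746 188.46820915775504 [[0.9566, -0.1733, 0.2344, 0.3089], [-0.2915, -0.5603, 0.7753, -0.7622], [-0.003, -0.81, -0.5864, 0.6812], [0.0, 0.0, 0.0, 1.0]]
{'time': 0.1, 'qpos': array([-1.48300666e+00,  3.42664648e-01,  1.52494823e+00, -2.72327439e-05,
        1.27541606e+00, -1.46028354e-01]), 'qvel': array([ 0.00086597, -0.00279297, -0.0011316 , -0.00022182,  0.0001872 ,
       -0.00049805]), 'joint_efforts': array([ 1.60410560e-03, -4.32005382e+01, -2.44694173e+01,  7.19699822e-02,
        5.26016566e-02, -4.81631332e-05]), 'tool_pos': array([ 0.12163119, -0.51058384,  0.40409893]), 'tool_rot': array([-3.14016787e+00, -1.83228913e-04,  2.33825838e-01]), 'contact_force': array([ 0.45875103, -0.25328094,  0.48606495]), 'torque': array([-0.0219677 , -0.03618745, -0.015254  ]), 'grip_force': 0.0, 'opening': 0.09167519508503089}
```

View pics/top0.png

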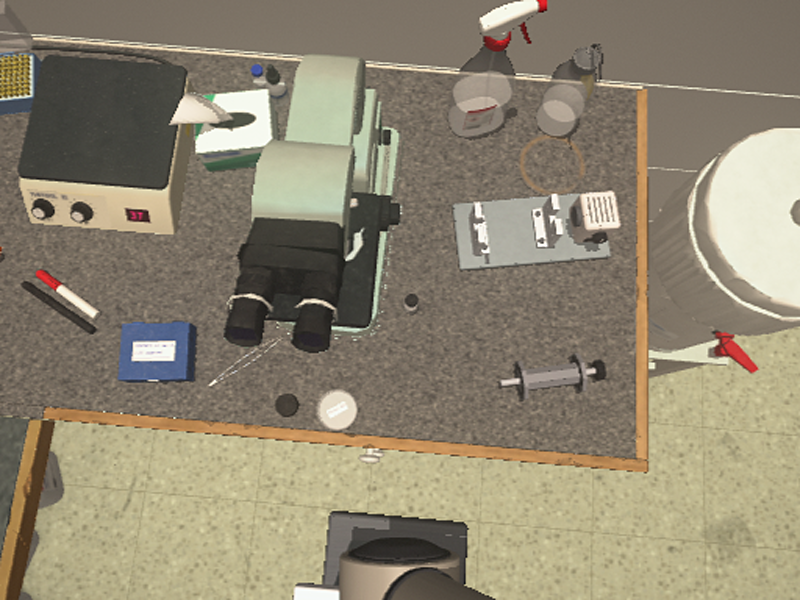

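View pics/side0.png

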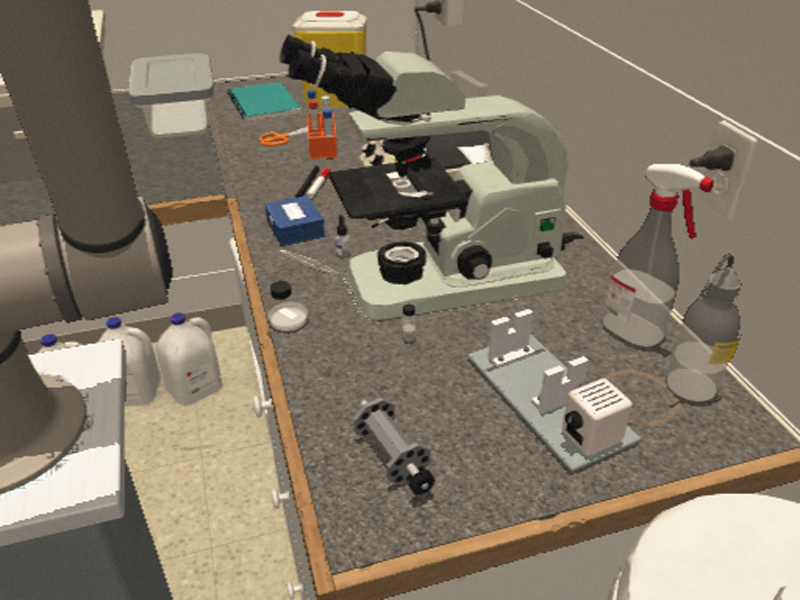

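The top view shows the rotor near (553,377) with its wheel on the right (-y). The stand is near (535,230), with its housing also on the right (-y). Next I'll zoom in to get exact pixels.

```bash
python3 - <<'E'
from cell import robot, camrig
import cv2,numpy as np
for n,(x,y,w,h,s) in {"top":(285,115,130,145,4),"side":(225,190,190,130,4)}.items():
    im=camrig.read_camera(n)["image"][:,:,::-1]; cv2.imwrite(f"pics/{n}_nat.png",im)
    cv2.imwrite(f"pics/{n}1.png",cv2.resize(im[y:y+h,x:x+w],None,fx=s,fy=s,interpolation=cv2.INTER_CUBIC))
E
```

```text
(no output)
```

View pics/top1.png

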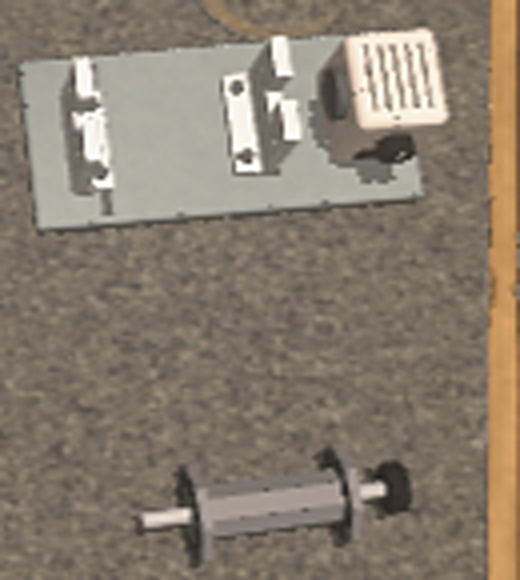

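View pics/side1.png

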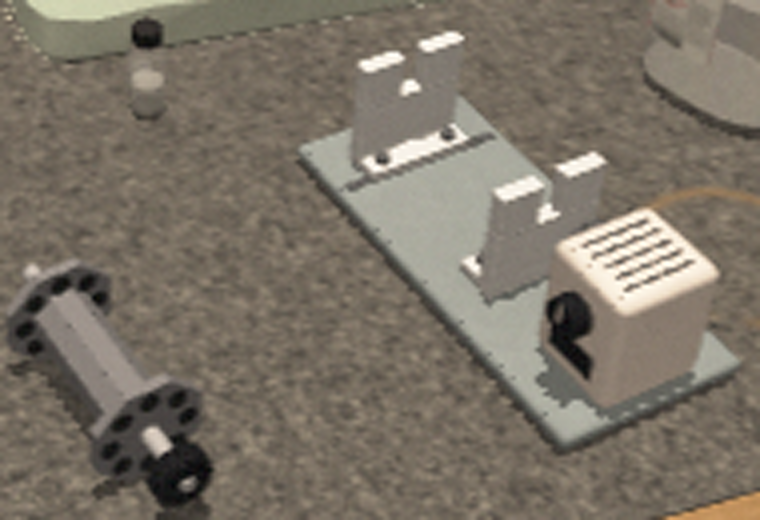

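The top crop shows the rotor's axle tip at (140,520) and its wheel at (397,487). The stand base corners are at (22,62), (39,228) and (421,196). In the side crop, the bearing top faces are clean white blobs at (380,62), (441,42), (519,188) and (580,165).

```bash
cat > h.py <<'E'
from cell import robot, camrig
import cv2,numpy as np
CAM={}
def ray(c,u,v):
    d=c["pose"][:3,:3]@np.array([(u-c["cx"])/c["fx"],(v-c["cy"])/c["fy"],1]); return c["pose"][:3,3],d
def onz(c,u,v,z):
    o,d=ray(c,u,v); return o+d*(z-o[2])/d[2]
def blobs(n,box,lo,s=4,sat=60,hi=256,amin=40,im=None):
    x,y,w,h=box; c=camrig.read_camera(n); im=c["image"][y:y+h,x:x+w]
    im=cv2.resize(im,None,fx=s,fy=s,interpolation=cv2.INTER_CUBIC)
    mn=im.min(2).astype(int);mx=im.max(2).astype(int)
    m=((mn>=lo)&(mx<hi)&(mx-mn<sat)).astype(np.uint8)
    k,l,st,ce=cv2.connectedComponentsWithStats(m)
    return c,[(st[i],((ce[i][0]+.5)/s-.5+x,(ce[i][1]+.5)/s-.5+y)) for i in range(1,k) if st[i][4]>amin]
E
python3 - <<'E'
from h import *
np.set_printoptions(precision=4,suppress=True)
for n,b in(("side",(225,190,190,130)),("top",(285,115,130,145))):
    c,B=blobs(n,b,190)
    print(n)
    for st,p in B: print(st,np.round(p,2),"z80",onz(c,*p,.08),"z31",onz(c,*p,.031))
# by hand: top corners of base, z=.012 ; hub/axle
c=camrig.read_camera("top")
P=lambda u,v,z:onz(c,285+(u+.5)/4-.5,115+(v+.5)/4-.5,z)
for q in((22,62),(39,228),(421,196)): print("base",P(*q,.012))
for q in((140,520),(190,516),(365,491),(384,489),(397,487)): print("axle",P(*q,.03))
E
```

```text
side
[420  32  43  19 425] [334.69 199.89] z80 [ 0.7045 -0.0598  0.08  ] z31 [ 0.7368 -0.0026  0.031 ]
[360  52  43  20 453] [319.84 204.9 ] z80 [ 0.6665 -0.0667  0.08  ] z31 [ 0.6956 -0.01    0.031 ]
[402  80  18  15 172] [327.03 211.27] z80 [ 0.6721 -0.0913  0.08  ] z31 [ 0.7017 -0.0366  0.031 ]
[ 387  124   81   44 1122] [330.02 226.46] z80 [ 0.6576 -0.138   0.08  ] z31 [ 0.686  -0.0872  0.031 ]
[558 153  46  23 537] [369.79 230.72] z80 [ 0.728  -0.1734  0.08  ] z31 [ 0.7621 -0.1254  0.031 ]
[363 156  23  16 179] [317.87 230.79] z80 [ 0.6288 -0.143   0.08  ] z31 [ 0.6549 -0.0925  0.031 ]
[495 176  49  25 636] [354.24 236.56] z80 [ 0.6903 -0.1799  0.08  ] z31 [ 0.7214 -0.1325  0.031 ]
[539 204  20  19 210] [361.29 242.83] z80 [ 0.695  -0.2003  0.08  ] z31 [ 0.7264 -0.1545  0.031 ]
[ 561  210  154  102 6110] [383.86 255.19] z80 [ 0.7193 -0.2432  0.08  ] z31 [ 0.7527 -0.2009  0.031 ]
[463 256  17  18 163] [342.5  255.55] z80 [ 0.6448 -0.2213  0.08  ] z31 [ 0.6722 -0.1772  0.031 ]
top
[ 349   30   98   96 5281] [383.72 134.44] z80 [ 0.7219 -0.2425  0.08  ] z31 [ 0.7411 -0.2578  0.031 
[... 439 characters left out ...]
 z80 [ 0.6726 -0.0695  0.08  ] z31 [ 0.6892 -0.0755  0.031 ]
[236 157  25  15 241] [346.79 156.05] z80 [ 0.662  -0.1586  0.08  ] z31 [ 0.678  -0.1695  0.031 ]
[ 92 171  23  17 216] [310.93 159.98] z80 [ 0.6454 -0.0771  0.08  ] z31 [ 0.6606 -0.0835  0.031 ]
[362 485  21  10 145] [377.77 237.16] z80 [ 0.482  -0.2327  0.08  ] z31 [ 0.4884 -0.2476  0.031 ]
[146 510  43  14 330] [326.38 243.76] z80 [ 0.4579 -0.1208  0.08  ] z31 [ 0.463  -0.1297  0.031 ]
base [ 0.7395 -0.0301  0.012 ]
base [ 0.6334 -0.0473  0.012 ]
base [ 0.674  -0.2799  0.012 ]
axle [ 0.4598 -0.1144  0.03  ]
axle [ 0.4645 -0.143   0.03  ]
axle [ 0.4876 -0.2435  0.03  ]
axle [ 0.4897 -0.2545  0.03  ]
axle [ 0.4915 -0.262   0.03  ]
```

The rows are not in the units I measure in: turns go in shares of pi rad. I convert before sending: -0.12 rad / 3.1416 = -0.0382.

```bash
python3 drive.py '[{"tx": 0.0262, "ty": -0.0146}, {"tx": 0.0262, "ty": -0.0146}, {"tx": 0.0262, "ty": -0.0146}, {"tx": 0.0262, "ty": -0.0146}, {"tx": 0.0262, "ty": -0.0146}, {"tx": 0.0262, "ty": -0.0146}, {"tx": 0.0262, "ty": -0.0146}, {"tx": 0.0262, "ty": -0.0146}]' 0.092 40
python3 drive.py '[{"tx": 0.0262, "ty": -0.0146}, {"tx": 0.0262, "ty": -0.0146}, {"tx": 0.0262, "ty": -0.0146}, {"tx": 0.0262, "ty": -0.0146}, {"tx": 0.0262, "ty": -0.0146}, {"tx": 0.0262, "ty": -0.0146}, {"tx": 0.0262, "ty": -0.0146}, {"tx": 0.0262, "ty": -0.0146}]'
python3 drive.py '[{"az": -0.0382}, {"az": -0.0382}, {"az": -0.0382}, {"az": -0.0382}, {"az": -0.0382}, {"az": -0.0382}, {"az": -0.0382}, {"az": -0.0382}]'
python3 drive.py '[{"tz": 0.012, "az": -0.0382}, {"tz": 0.012, "az": -0.0382}, {"tz": 0.012, "az": -0.0382}, {"tz": 0.012, "az": -0.0382}, {"tz": 0.012, "az": -0.0337}, {}, {}]'
python3 - <<'E'
from h import *
c=camrig.read_camera("top")
for u,v in((306,85),(358,87)): print(onz(c,u,v,0),onz(c,u,v,.1))
o=robot.observe();print(o["tool_pos"],o["tool_rot"],o["qpos"])
E
```

```text
time: 1.02
tool_pos: [0.2993, -0.3474, 0.4048]
tool_rot: [3.141, -0.0, 0.234]
contact_force: [1.5, -0.5, 0.8]
opening: 0.0918
grip_force: 0.0
time: 1.68
tool_pos: [0.4763, -0.1851, 0.4048]
tool_rot: [3.141, -0.0, 0.234]
contact_force: [0.2, -0.4, 0.5]
opening: 0.0916
grip_force: 0.0
time: 2.35
tool_pos: [0.4753, -0.1863, 0.4047]
tool_rot: [-3.142, 0.0, 1.2]
contact_force: [-0.1, 0.2, -0.5]
opening: 0.0917
grip_force: 0.0
time: 2.93
tool_pos: [0.4753, -0.1864, 0.3445]
tool_rot: [-3.141, -0.001, 1.777]
contact_force: [0.7, 0.2, 0.3]
opening: 0.0917
grip_force: 0.0
[ 0.87154813 -0.06413574  0.        ] [ 0.82032512 -0.05332923  0.1       ]
[ 0.87784591 -0.19904527  0.        ] [ 0.82598748 -0.17462692  0.1       ]
[ 0.47547936 -0.18643109  0.34511624] [3.14139377e+00 2.08935630e-04 1.77633432e+00] [-5.23818837e-01  3.73432983e-01  1.65369495e+00 -2.58995863e-05
  1.11417720e+00 -7.29345431e-01]
```

```bash
python3 drive.py '[{"tz": 0.0195}, {"tz": 0.0195}, {"tz": 0.0195}, {"tz": 0.0195}, {"tz": 0.0195}, {"tz": 0.0195}, {"tz": 0.0195}, {"tz": 0.0195}]'
python3 drive.py '[{"tz": 0.002}, {}, {}, {}, {}, {}, {}, {}]' 0.02 40
python3 drive.py '[{}, {}, {}, {}, {}, {}]'
```

```text
time: 3.65
tool_pos: [0.4759, -0.1867, 0.1889]
tool_rot: [3.14, 0.002, 1.777]
contact_force: [-0.1, 1.3, -0.4]
opening: 0.0923
grip_force: 0.0
time: 4.32
tool_pos: [0.4754, -0.1864, 0.1871]
tool_rot: [3.141, 0.001, 1.78]
contact_force: [-0.2, -0.7, -0.0]
opening: 0.0429
grip_force: 0.0
time: 4.82
tool_pos: [0.4752, -0.1864, 0.1867]
tool_rot: [-3.141, -0.0, 1.78]
contact_force: [-1.5, 0.9, 2.6]
opening: 0.0295
grip_force: 40.0
```

```bash
python3 drive.py '[{"tz": -0.01}, {"tz": -0.02}, {"tz": -0.02}, {"tz": -0.02}, {"tz": -0.02}, {"tz": -0.02}, {"tz": -0.01}, {}]'
python3 drive.py '[{"tx": 0.0015, "ty": 0.02}, {"tx": 0.0025, "ty": 0.032}, {"tx": 0.0025, "ty": 0.032}, {"tx": 0.0025, "ty": 0.032}, {"tx": 0.0025, "ty": 0.032}, {"tx": 0.0025, "ty": 0.032}, {"tx": 0.0025, "ty": 0.032}, {"tx": 0.0015, "ty": 0.02}]'
python3 drive.py '[{}, {}, {}]'
python3 - <<'E'
from h import *
for n,(x,y,w,h,s) in {"top":(285,115,130,120,4),"side":(280,140,150,130,4)}.items():
    im=camrig.read_camera(n)["image"][:,:,::-1]
    cv2.imwrite(f"pics/{n}2.png",cv2.resize(im[y:y+h,x:x+w],None,fx=s,fy=s,interpolation=cv2.INTER_CUBIC))
a=cv2.imread("pics/top2.png");b=cv2.imread("pics/side2.png")
H=520; a=cv2.copyMakeBorder(a,0,40,0,0,0); 
cv2.imwrite("pics/both2.png",cv2.resize(np.hstack([a,b]),(800,371)))
o=robot.observe();print(o["tool_pos"],o["tool_rot"],o["contact_force"],o["torque"])
E
```

```text
time: 5.48
tool_pos: [0.4758, -0.1865, 0.3089]
tool_rot: [3.138, 0.003, 1.78]
contact_force: [0.1, -0.6, -4.0]
opening: 0.0294
grip_force: 40.0
time: 6.15
tool_pos: [0.7005, -0.1192, 0.304]
tool_rot: [-3.14, -0.002, 1.781]
contact_force: [0.2, -0.2, -3.0]
opening: 0.0293
grip_force: 40.0
time: 6.4
tool_pos: [0.6979, -0.1207, 0.3047]
tool_rot: [-3.138, -0.001, 1.78]
contact_force: [0.3, -0.5, -4.1]
opening: 0.0296
grip_force: 40.0
[ 0.69770996 -0.12113639  0.30602249] [-3.13985249e+00 -6.01274238e-04  1.77902315e+00] [-1.35002393  0.46744066 -3.5467785 ] [-0.02455372 -0.140449    0.01129076]
```

View pics/top2.png

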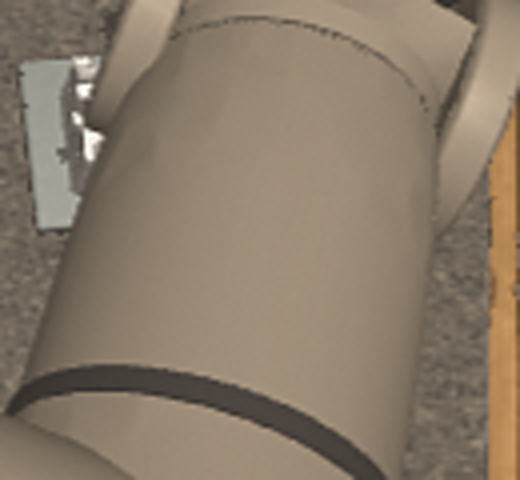

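View pics/side2.png

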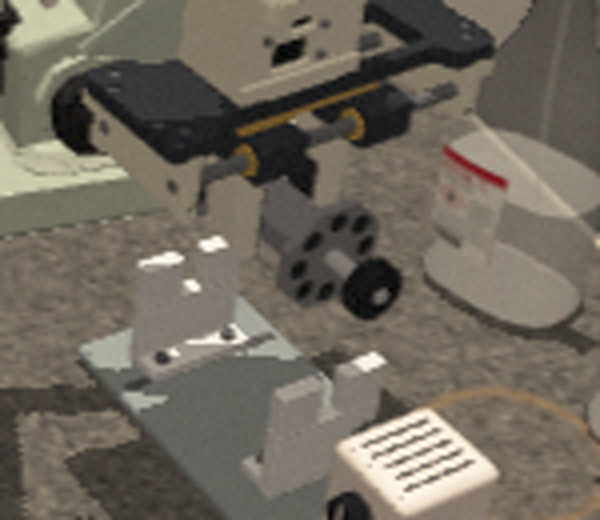

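In the side crop, the wheel's outer face centre is at about (380,295) and the rotor hangs level above the stand. The top view is blocked by the arm.

```bash
python3 - <<'E'
from h import *
c=camrig.read_camera("side"); o=robot.observe()
z=o["tool_pos"][2]-.159
for q in((380,295),(378,296)):
    print(z,onz(c,280+(q[0]+.5)/4-.5,140+(q[1]+.5)/4-.5,z))
y=o["tool_rot"][2]-np.pi/2; print(o["tool_pos"][:2]+.08*np.array([np.sin(y),-np.cos(y)]))
E
```

```text
0.14750286557766992 [ 0.71332923 -0.19844598  0.14750287]
0.14750286557766992 [ 0.71207579 -0.19883024  0.14750287]
[ 0.71430493 -0.1994683 ]
```

```bash
python3 drive.py '[{"ty": 0.001, "tz": 0.008}, {"tz": 0.008}, {"tz": 0.008}, {"tz": 0.008}, {"tz": 0.008}, {"tz": 0.008}, {"tz": 0.006}, {}]'
python3 drive.py '[{"tz": 0.003}, {"tz": 0.003}, {"tz": 0.003}, {}, {}]'
python3 - <<'E'
from h import *
c=camrig.read_camera("side");im=c["image"][:,:,::-1][175:275,300:430]
cv2.imwrite("pics/side3.png",cv2.resize(im,None,fx=5,fy=5,interpolation=cv2.INTER_CUBIC))
o=robot.observe();print(o["tool_pos"],o["tool_rot"],o["contact_force"],o["torque"])
E
```

```text
time: 7.22
tool_pos: [0.6991, -0.1203, 0.2505]
tool_rot: [-3.139, -0.001, 1.78]
contact_force: [-0.3, -0.7, -5.3]
opening: 0.0295
grip_force: 40.0
time: 7.63
tool_pos: [0.6995, -0.1204, 0.2437]
tool_rot: [-3.142, 0.0, 1.78]
contact_force: [0.1, 0.1, -2.7]
opening: 0.0296
grip_force: 40.0
[ 0.69957017 -0.12041357  0.24390934] [3.14131283e+00 2.47381407e-04 1.77979833e+00] [ 0.81367938 -0.22820173 -4.35854083] [ 0.04332722 -0.12641702 -0.00577952]
```

View pics/side3.png

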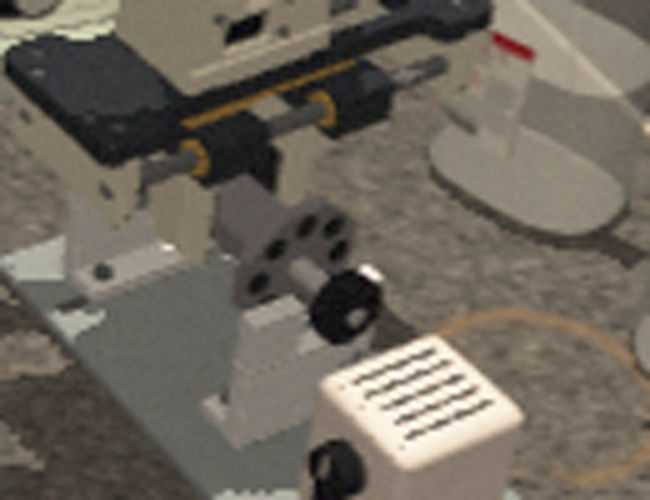

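The side crop shows the axle at (305,275), right over the fixed slot. The end plate is inside the bearing plate and the wheel is outside it. I'll lower it in small steps and watch the force.

```bash
python3 drive.py '[{"tz": 0.001}, {"tz": 0.001}, {"tz": 0.001}, {}, {}]'
python3 -c "
from h import *
o=robot.observe();print(o['tool_pos'],o['tool_rot'],o['contact_force'],o['torque'])"
```

```text
time: 8.1
tool_pos: [0.6995, -0.1204, 0.2406]
tool_rot: [-3.141, -0.0, 1.78]
contact_force: [-0.0, 0.8, -4.2]
opening: 0.0301
grip_force: 40.0
[ 0.69949104 -0.12041604  0.24060748] [-3.14141739e+00 -5.79470249e-06  1.77977341e+00] [-0.0375792   0.84537049 -4.24510573] [-0.00239137 -0.11602982  0.00724817]
```

```bash
python3 drive.py '[{"tz": 0.001}, {"tz": 0.001}, {"tz": 0.001}, {"tz": 0.001}, {}, {}]'
python3 -c "
from h import *
o=robot.observe();print(o['tool_pos'],o['tool_rot'],o['contact_force'],o['torque'])"
```

```text
time: 8.6
tool_pos: [0.6994, -0.1204, 0.2365]
tool_rot: [-3.141, -0.0, 1.78]
contact_force: [-1.9, -0.4, -4.4]
opening: 0.0297
grip_force: 40.0
[ 0.69942949 -0.12044614  0.23646912] [-3.14107632e+00 -1.25022771e-04  1.77972981e+00] [-1.90160047 -0.4235096  -4.39295075] [-0.06628304  0.10128589 -0.07700598]
```

```bash
python3 drive.py '[{"tz": 0.0015}, {"tz": 0.0015}, {"tz": 0.0015}, {"tz": 0.0015}, {}, {}]'
python3 -c "
from h import *
o=robot.observe();print(o['tool_pos'],o['tool_rot'],o['contact_force'],o['torque'])"
```

```text
time: 9.1
tool_pos: [0.6995, -0.1204, 0.2304]
tool_rot: [-3.141, -0.0, 1.78]
contact_force: [-1.3, -0.8, -5.2]
opening: 0.0296
grip_force: 40.0
[ 0.69947374 -0.12040839  0.23040717] [-3.14118479e+00 -1.33624344e-04  1.77976827e+00] [-1.2879562  -0.82149789 -5.15172074] [-0.06933225  0.1111104  -0.10596309]
```

```bash
python3 drive.py '[{"ty": -0.0006, "tz": 0.001}, {"tz": 0.0015}, {"tz": 0.0015}, {"tz": 0.0015}, {"tz": 0.0015}, {"tz": 0.001}, {}, {}]'
python3 -c "
from h import *
o=robot.observe();print(o['tool_pos'],o['tool_rot'],o['contact_force'],o['torque'])"
```

```text
time: 9.77
tool_pos: [0.699, -0.1205, 0.2226]
tool_rot: [-3.142, 0.0, 1.78]
contact_force: [0.4, 0.2, -3.9]
opening: 0.0295
grip_force: 40.0
[ 0.69895938 -0.12053423  0.22259158] [-3.14153770e+00  2.97461912e-05  1.77982913e+00] [ 0.43589082  0.20996744 -3.91951097] [ 0.00841903 -0.13487395  0.01060321]
```

```bash
python3 drive.py '[{"tz": 0.001}, {"tz": 0.001}, {"tz": 0.001}, {}, {}]'
python3 -c "
from h import *
o=robot.observe();print(o['tool_pos'],o['tool_rot'],o['contact_force'],o['torque'])"
```

```text
time: 10.18
tool_pos: [0.6989, -0.1205, 0.2196]
tool_rot: [-3.141, 0.0, 1.78]
contact_force: [0.2, 0.0, -3.9]
opening: 0.0296
grip_force: 40.0
[ 0.69891295 -0.1205485   0.21961493] [-3.14146236e+00  1.47697833e-05  1.77980043e+00] [ 0.15865586  0.01025147 -3.88142976] [ 0.01469732 -0.19520442 -0.02780317]
```

```bash
python3 drive.py '[{"tz": 0.0007}, {"tz": 0.0007}, {}, {}]'
python3 -c "
from h import *
o=robot.observe();print(o['tool_pos'],o['tool_rot'],o['contact_force'],o['torque'])"
```

```text
time: 10.52
tool_pos: [0.699, -0.1205, 0.2187]
tool_rot: [3.141, 0.0, 1.78]
contact_force: [0.1, 0.2, -2.7]
opening: 0.0297
grip_force: 40.0
[ 0.6989926  -0.12054713  0.21866354] [3.14117383e+00 2.96461117e-04 1.77979281e+00] [ 0.10699465  0.21191727 -2.72681122] [ 0.06005012 -0.03489291 -0.04585608]
```

```bash
python3 drive.py '[{"tz": 0.0006}, {"tz": 0.0006}, {}, {}]'
python3 -c "
from h import *
o=robot.observe();print(o['tool_pos'],o['tool_rot'],o['contact_force'],o['torque'])"
```

```text
time: 10.85
tool_pos: [0.699, -0.1205, 0.2185]
tool_rot: [3.141, 0.001, 1.78]
contact_force: [-3.4, 0.5, 4.6]
opening: 0.0295
grip_force: 40.0
[ 0.69896584 -0.12050948  0.21850332] [3.14080076e+00 6.03150453e-04 1.77989628e+00] [-3.36633907  0.51892309  4.58877625] [1.35307853e-01 5.27243734e-01 1.71742273e-04]
```

```bash
python3 drive.py '[{"tz": 0.0006}, {}, {}]'
python3 -c "
from h import *
o=robot.observe();print(o['tool_pos'],o['tool_rot'],o['contact_force'],o['torque'])
c=camrig.read_camera('side');im=c['image'][:,:,::-1][175:275,300:430]
cv2.imwrite('pics/side4.png',cv2.resize(im,None,fx=5,fy=5,interpolation=cv2.INTER_CUBIC))"
```

```text
time: 11.1
tool_pos: [0.6989, -0.1205, 0.2185]
tool_rot: [3.141, 0.001, 1.78]
contact_force: [-5.6, 0.5, 8.3]
opening: 0.0297
grip_force: 40.0
[ 0.69893222 -0.12052285  0.2185052 ] [3.14055949e+00 7.85434327e-04 1.77990451e+00] [-5.64093852  0.49028176  8.3295538 ] [0.15587853 0.67929016 0.02666214]
```

View pics/side4.png

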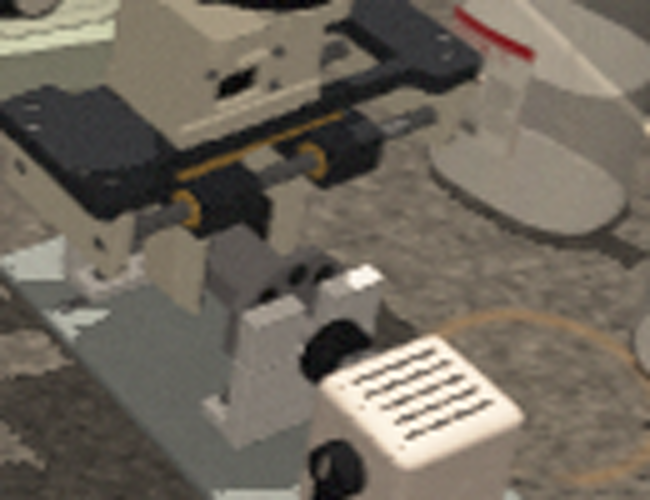

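The axle is seated in the fixed slot: the wheel is down at (338,348), and height no longer drops as force rises. I'll unload, release and retreat upward.

```bash
python3 drive.py '[{"tz": -0.0006}, {"tz": -0.0006}, {}, {}]' - 10
python3 drive.py '[{}, {}, {}, {}, {}, {}, {}, {}]' 0.075
python3 drive.py '[{"tz": -0.01}, {"tz": -0.02}, {"tz": -0.03}, {"tz": -0.03}, {"tz": -0.03}, {"tz": -0.03}, {"tz": -0.02}, {}]'
python3 drive.py '[{"ty": -0.03}, {"ty": -0.03}, {"ty": -0.03}, {"ty": -0.03}, {"ty": -0.03}, {"ty": -0.03}, {"ty": -0.03}, {"ty": -0.03}]'
python3 - <<'E'
from h import *
a=camrig.read_camera("side")["image"][:,:,::-1][185:275,290:420]
b=camrig.read_camera("top")["image"][:,:,::-1][115:205,285:415]
cv2.imwrite("pics/fin.png",cv2.resize(np.vstack([a,b])[:, :],None,fx=3.3,fy=3.3,interpolation=cv2.INTER_CUBIC))
E
```

```text
time: 11.48
tool_pos: [0.6991, -0.1206, 0.2185]
tool_rot: [3.14, 0.001, 1.78]
contact_force: [-0.7, 0.1, 6.4]
opening: 0.0297
grip_force: 10.0
time: 12.15
tool_pos: [0.6989, -0.1206, 0.2177]
tool_rot: [-3.142, 0.0, 1.78]
contact_force: [-0.8, 0.1, -0.8]
opening: 0.0743
grip_force: 0.0
time: 12.82
tool_pos: [0.6991, -0.1205, 0.3951]
tool_rot: [3.132, 0.005, 1.78]
contact_force: [-0.5, -0.2, 0.5]
opening: 0.0749
grip_force: 0.0
time: 13.48
tool_pos: [0.4624, -0.1703, 0.3877]
tool_rot: [-3.141, 0.0, 1.78]
contact_force: [-0.1, -0.1, 0.7]
opening: 0.0749
grip_force: 0.0
```

View pics/fin.png

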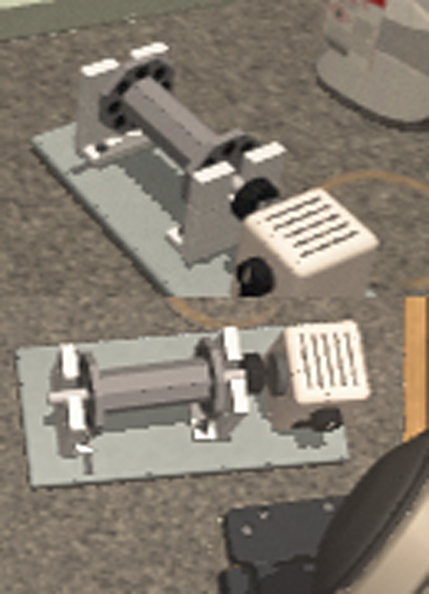

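Both views show the rotor level in both slots, with its wheel at (255,195) in the side view, facing the housing.

```bash
python3 drive.py '[{}, {}, {}, {}, {}, {}]'; python3 -c "
from cell import robot, camrig
print(robot.hand_in())"
```

```text
time: 14.08
tool_pos: [0.4646, -0.1702, 0.3874]
tool_rot: [-3.141, -0.0, 1.78]
contact_force: [0.1, 0.2, -0.2]
opening: 0.0751
grip_force: 0.0
the job is handed in; nothing more can be done
None
```

The rotor is seated in both bearing slots with its drive wheel towards the housing, released and lying still with the arm clear; I handed the job in at about 14 s, and no verdict was returned.

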